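# Hold the lamp unit's sprung light shutter half open

### The arm

A 7-joint arm with a two-finger parallel gripper is mounted at the origin on the work surface. World frame = base frame: x ahead of the robot, y to its left, z up, the work surface at z = 0. Lengths are in mm, angles in rad, forces in N, time in s.
With the tool pointing down it reaches from about 350 to 900 mm from the base axis. Payload 8.1 kg.
Tool frame: the origin (TCP) lies midway between the tips of the shut fingers; the grasp point (between the pads) lies 19 mm behind it; z points along the fingers, y is the line along which they close (so a half turn about z gives the same grasp; the last joint's range is limited). The gripper opens to 85 mm and grips with 20 to 120 N. Pads are 22 mm wide; open, the fingers measure 114 mm over their backs; the gripper's body (76 mm by 85 mm) begins 54 mm behind the grasp point. The pads swing forward as they close: fully open they stand 13 mm farther back than shut.
Start: joints at [1.079, 0.434, 0.025, 1.573, -0.012, 1.134, -0.075], TCP at [236.902, -578.376, 231.323] pointing down, gripper open.
Joint ranges: [-2.62, 2.62], [-0.44, 2.09], [-1.27, 1.32], [0.08, 2.57], [-1.32, 4.46], [0.12, 2], [-2.74, 2.74]. Speed limits (rad/s): [2.22, 2.22, 3.01, 3.01, 3.14, 3.14, 3.14].

### API

Orientations are given as a rotation vector (axis times angle).
In Python, from station import robot gives the robot as it stands.
- The arm moves only by the tool move_arm, never from a script. Its argument "increments" is a list of rows, each an object with "xyz": the shift along the tool's x, y, z in cm, a list of three; "spin": the turn about the tool's z in rad; "grip": the opening, from 0 (shut) to 1 (fully open). In form: [{"xyz": [dx, dy, dz], "spin": spin, "grip": grip}, ...]. A call has 1 to 20 rows; each row shifts and turns the commanded pose from where the row before left it, along the tool's axes as they then stand; what a row does not reach is not made up. A row lasts 1/12 s, in which the tool goes at most 41.7 mm and 7.16 degrees, less where a joint would pass 70% of its speed; a pose out of reach is approached as far as the arm can. A call is refused whole if a number of a shift passes 4.17 or a number of a turn 0.125, either way. A call with a gripper value outside its range is refused whole. The fingers move at their own pace and stop on an object; "force" is the grip in N (left out, the last holds). Time passes only in rows, so rows that do not move let the fingers close. It gives the time, the measured TCP pose, the force, the opening and the grip force at its end, in the units of the state.
- robot.get_state(): the state, without advancing time (a new reading comes with each control period).
- robot.get_image(name): name is "scene" or "top" or "wrist"; returns a dict with "frame" (384x512x3 uint8, blue, green, red), "vfov" (degrees; the focal length in pixels is half the picture's height over the tangent of half this angle, whatever the lens; pixels are square), "cx", "cy" (the principal point, pixels), "rvec" (rotation vector, rad) and "tvec" (3), from world to camera coordinates, as OpenCV has them. Camera axes: x right, y down, z forward; pixel columns grow to the right and rows downward; lengths in mm; the calibration is good to about 2 mm. A picture is of the moment at which its call begins. There is no depth.
- robot.hand_in(): hands the job in; it is judged then, once.
The state is a dict: "time_s": time; "joints": joint angles; "qvel": joint speeds; "tau": joint torques, N m; "tcp_pos": TCP position; "tcp_rot": TCP orientation; "force": force on the tool from outside, world axes, zero at the start; "moment": the same for the moment, N m; "grip_width": opening from 0.0 (shut) to 1.0 (fully open); "gripper_force": force on a finger pad.
Only numpy, scipy, OpenCV 4.12 (cv2) and the standard library are available. Lean on these libraries where they do the work, as an engineer would, in place of code of your own. Each camera call takes 0.05 s, during which the arm holds its last target. There are 200 camera calls.

### The job

Set the microscope lamp unit to half light: slide its black dust cover fully open by the blue ridge, then move the red tab of the sprung shutter in the compartment to half travel, level with the green marks, and hold it there against its spring. Never let the shutter run fully open, and leave the flask, bottle and tip box where they stand. Finish while still holding the tab steady at half: the shutter closes by itself if let go.

Things in the scene. Friction and masses are not known exactly. Their poses are not given: they have to be found in the camera images.
- lamp_unit: Cream lamp unit, fixed to the bench, 150 (x) x 340 (y) x 75 (z) mm. Origin: centre of its underside; turned by up to 26 degrees either way about z. Its -y half is a solid flat deck, its +y half holds the shutter compartment. Two aluminium cover guides along y on the top, 7 mm high, at x -62 and +62 mm.
- compartment (a point): Centre of the floor of the open-topped compartment, at the unit's x 0, y +85, z 43 mm. The compartment is 100 (unit's x) x 150 (unit's y) mm and 32 mm deep. A yellow round light port, 40 mm across, lies in its floor at the unit's y +40 mm.
- half_mark (a point): Broad green line painted on the top of the far long rim, at the unit's x +70, y +85, z 75 mm; another lies at x -70 mm. The tab's centre is level with them (same y) at half travel. Thin black lines at y +60 mm mark shut, red ones at y +110 mm fully open.
- dust_cover (a joint): Slide of the flat black dust cover (116 x 160 mm, 5 mm thick, its top 81 mm above the bench) along the lamp unit's y axis. 0 = shut, covering the compartment; grows to 0.155 m = fully open at its end stop, towards the unit's -y side, over the deck. Starts between 0 and 0.04. Light friction (1.5 N), stays where left.
- cover_ridge (a point): Centre of the top of the blue grip ridge on the dust cover's middle, 109 mm above the bench. The ridge is 60 mm long along the unit's x axis, 12 mm thick along its y axis (pinch it there) and stands 28 mm above the cover.
- shutter (a joint): Slide of the sprung shutter along the lamp unit's y axis. 0 = shut (its rest, where the spring returns it); grows towards the unit's +y to 0.050 m = fully open. Half travel is 0.025 m. The spring pushes back with 3.6 N when shut, 9.6 N at half and 15.6 N fully open (240 N/m).
- shutter_tab (a point): Red upright tab of the shutter, 30 mm (unit's x) x 10 mm thick (unit's y) x 24 mm high. This point: centre of its underside, 47 mm above the bench; its top is 71 mm above the bench, just under the cover. Axes parallel to the lamp unit's. Shut, it stands at the unit's x 0, y +60 mm. The compartment walls stay 45 mm or more from its faces.
- blade (a point): Centre of the top of the black shutter blade, 47 mm above the bench (level with the tab's underside). The blade is 60 mm (unit's x) x 55 mm (unit's y); the tab stands on its +y end, its centre 17.5 mm from this point.
- culture_flask: Bystander, loose: clear flat culture flask lying down, 85 x 50 x 28 mm with a green screw cap at its +x end. Origin: underside centre of its body.
- reagent_bottle: Bystander, loose: white bottle with blue cap, 60 mm across, 120 mm high. Origin: underside centre.
- tip_box: Bystander, loose: yellow pipette tip box with clear lid, 80 (x) x 120 (y) x 65 mm. Origin: underside centre.

How it is judged:
By the outcome, as a careful person would: the job done as asked, in the order asked, and still so for the second after the job is handed in, while the arm keeps its last pose, push and grip.
It also fails if it takes over 51 s, if anything falls off the work surface, if the arm or the gripper's body presses on something with over 40 N, if the wrist force passes 120 N, or if a joint passes its speed limit or range.

## Working session

There is one attempt and no reset: what is moved stays moved. The work goes in short steps, Python scripts to look and compute and a tool call to move; the robot and the scene stay as the last step left them, time stands still between calls to the robot, and variables do not carry over. Pictures are saved under pics/ and viewed, at most 10 in all, crops included, and the job is handed in when it is done.

Besides the shell and the picture viewer there is one more tool, called after "Request:" by a JSON object that holds its "method" and its "body". move_arm: Moves the arm, as the interface text tells. Its arguments: {"type":"object","properties":{"increments":{"type":"array","items":{"type":"object","properties":{"xyz":{"type":"array","items":{"type":"number"}},"spin":{"type":"number"},"grip":{"type":"number"}}}},"force":{"type":"number"}},"required":["increments"]}

```bash
mkdir -p pics; cat > h.py <<'E'
import numpy as np, cv2
from station import robot
def cam(n):
    d=robot.get_image(n); f=d["frame"]; h=f.shape[0]
    fl=h/2/np.tan(np.radians(d["vfov"])/2)
    R=cv2.Rodrigues(np.array(d["rvec"],float))[0]; t=np.array(d["tvec"],float).ravel()
    return f,(fl,d["cx"],d["cy"],R,t)
def ray(c,u,v,z):
    fl,cx,cy,R,t=c
    o=-R.T@t; r=R.T@np.array([(u-cx)/fl,(v-cy)/fl,1.]); return o+r*(z-o[2])/r[2]
def proj(c,p):
    fl,cx,cy,R,t=c; q=R@np.array(p,float)+t; return fl*q[:2]/q[2]+[cx,cy]
def blobs(f,lo,hi,mina=15):
    m=cv2.inRange(cv2.cvtColor(f,cv2.COLOR_BGR2HSV),np.array(lo),np.array(hi))
    cs,_=cv2.findContours(m,cv2.RETR_EXTERNAL,cv2.CHAIN_APPROX_NONE)
    return [(cv2.contourArea(c),cv2.minAreaRect(c)) for c in cs if cv2.contourArea(c)>mina]
E
python3 - <<'E'
from h import *
s=robot.get_state(); print(s)
ims=[]
for n in("top","scene"):
    f,c=cam(n); ims.append(f); print(n,c[0],-c[3].T@c[4])
    cv2.imwrite(f"pics/{n}0.png",f)
    for b in blobs(f,(95,120,60),(130,255,255)): print("blue",b)
    for b in blobs(f,(40,80,50),(85,255,255),8): print("green",b)
cv2.imwrite("pics/a.png",cv2.resize(np.vstack(ims),None,fx=0.78,fy=0.78))
E
```

```text
{'time_s': 0.0, 'joints': array([ 1.07941373,  0.43521356,  0.02497709,  1.57412369, -0.01154145,
        1.13399039, -0.07511391]), 'qvel': array([-7.79420630e-05,  1.31118493e-03,  1.14260919e-03,  3.13329314e-05,
       -1.57797748e-03,  9.54151715e-04,  1.39744535e-04]), 'tau': array([ 3.09092557e-04, -6.70477438e+01,  1.02549076e+00, -3.16213632e+01,
        1.57060154e-02,  1.24047670e-02,  1.60743259e-06]), 'tcp_pos': array([ 236.64481071, -577.91028721,  230.52160665]), 'tcp_rot': array([-3.08095838e+00, -6.06470509e-01,  7.84894157e-04]), 'force': array([-0.67231228, -0.252923  , -0.77195793]), 'moment': array([-0.08296732, -0.04569937, -0.00179349]), 'gripper_force': 0.0, 'grip_width': 0.9975788916600852}
top 420.6244594865225 [ 492.05964574  -21.71893983 1324.72549553]
blue (49.0, ((125.5, 214.5), (7.0, 9.0), 90.0))
blue (97.0, ((256.5, 202.5), (21.0, 5.0), 90.0))
green (30.0, ((398.7500305175781, 198.25003051757812), (4.706787586212158, 8.43299388885498), 78.69007110595703))
scene 476.4742984445607 [1660.06225752 -352.66507921 1296.192801  ]
blue (18.5, ((2.0, 182.0), (6.0, 4.0), 90.0))
blue (50.0, ((252.3000030517578, 180.09999084472656), (12.969193458557129, 4.919349670410156), 63.43495178222656))
blue (28.5, ((502.5, 153.5), (5.0, 7.0), 90.0))
blue (30.0, ((487.5, 153.0), (6.0, 7.0), 90.0))
blue (25.0, ((345.0, 146.5), (5.0, 6.0), 90.0))
blue (28.0, ((498.5, 144.5), (5.0, 7.0), 90.0))
blue (28.0, ((483.7000732421875, 144.1000213623047), (6.708203315734863, 5.813776969909668), 26.56505012512207))
green (33.0, ((132.5, 231.0), (6.0, 7.0), 90.0))
```

View pics/top0.png

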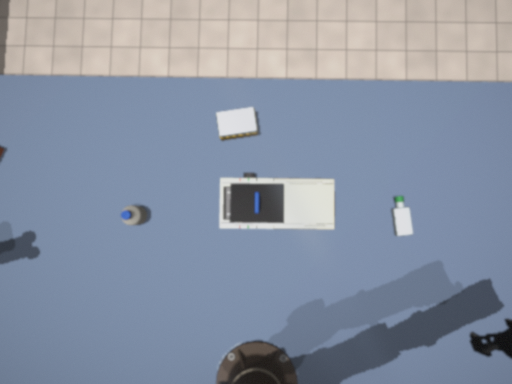

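View pics/scene0.png

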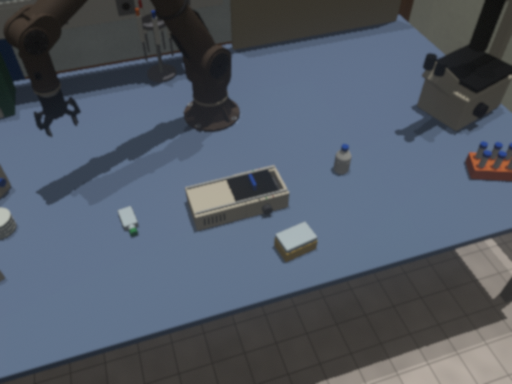

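The top view shows the lamp unit at about (277,204) with almost no turn. Its deck is on the right (world -y) and the blue ridge is at (257,203). The flask is at (402,215), the bottle at (132,215) and the tip box at (238,123), all clear of the unit.

```bash
python3 - <<'E'
from h import *
f,c=cam("top")
hsv=cv2.cvtColor(f,cv2.COLOR_BGR2HSV)
m=cv2.inRange(hsv,np.array((15,5,150)),np.array((40,90,255)))
m[:150]=0;m[260:]=0;m[:,:200]=0;m[:,350:]=0
pts=cv2.findNonZero(m); r=cv2.minAreaRect(pts); print(r)
for p in cv2.boxPoints(r): print(p,ray(c,*p,75))
m=cv2.inRange(hsv,np.array((95,120,60)),np.array((130,255,255)));m[:,:200]=0
r=cv2.minAreaRect(cv2.findNonZero(m));print(r,ray(c,*r[0],105))
for p in cv2.boxPoints(r): print(ray(c,*p,105))
s=robot.get_state();print(cv2.Rodrigues(s["tcp_rot"])[0].round(3))
E
```

```text
((277.9397888183594, 202.89642333984375), (112.38671875, 49.13237762451172), 0.784824550151825)
[221.41522 226.69061] [469.21107891 112.62396622  75.        ]
[222.0882  177.56284] [615.59071298 114.9551897   75.        ]
[334.46436 179.10223] [ 617.97897467 -219.87463671   75.        ]
[333.79138 228.23001] [ 472.5455553  -219.24630249   75.        ]
((256.5, 202.5), (21.0, 5.0), 90.0) [542.04171871   9.47503036 105.        ]
[572.40657805  17.4563243  105.        ]
[572.72189663   2.92055814 105.        ]
[511.80093869   1.52639476 105.        ]
[511.4695337   16.00649558 105.        ]
[[ 0.925  0.379 -0.001]
 [ 0.379 -0.925  0.001]
 [-0.    -0.001 -1.   ]]
```

Request:
{"method": "move_arm", "body": {"increments": [{"spin": 0.095, "grip": 1}, {"spin": 0.095, "grip": 1}, {"spin": 0.095, "grip": 1}, {"spin": 0.095, "grip": 1}, {"xyz": [1.9, -3.65, 0], "grip": 1}, {"xyz": [1.9, -3.65, 0], "grip": 1}, {"xyz": [1.9, -3.65, 0], "grip": 1}, {"xyz": [1.9, -3.65, 0], "grip": 1}, {"xyz": [1.9, -3.65, 0], "grip": 1}, {"xyz": [1.9, -3.65, 0], "grip": 1}, {"xyz": [1.9, -3.65, 0], "grip": 1}, {"xyz": [1.9, -3.65, 0], "grip": 1}, {"xyz": [1.9, -3.65, 0], "grip": 1}, {"xyz": [1.9, -3.65, 0], "grip": 1}, {"xyz": [1.9, -3.65, 0], "grip": 1}, {"xyz": [1.9, -3.65, 0], "grip": 1}, {"xyz": [1.9, -3.65, 0], "grip": 1}, {"xyz": [1.9, -3.65, 0], "grip": 1}, {"xyz": [1.9, -3.65, 0], "grip": 1}, {"xyz": [1.9, -3.65, 0], "grip": 1}]}}

```text
schema error: expected keys xyz, spin, grip
```

Request:
{"method": "move_arm", "body": {"increments": [{"grip": 1}, {"grip": 1}, {"grip": 1}]}}

```text
schema error: expected keys xyz, spin, grip
```

```bash
cat > look.py <<'E'
from h import *
import sys
f,c=cam("wrist"); s=robot.get_state()
print(s["time_s"],s["tcp_pos"].round(1),s["force"].round(1),s["grip_width"]); print(cv2.Rodrigues(s["tcp_rot"])[0].round(3))
cv2.imwrite(f"pics/{sys.argv[1]}.png",f)
for nm,lo,hi,z in(("blue",(100,120,50),(130,255,255),109),("green",(40,80,40),(85,255,255),75),("redA",(0,130,60),(8,255,255),71),("redB",(172,130,60),(180,255,255),71)):
    for a,r in blobs(f,lo,hi,30):
        w=np.array([ray(c,*p,z) for p in cv2.boxPoints(r)])
        e=w[1]-w[0] if np.linalg.norm(w[1]-w[0])>np.linalg.norm(w[2]-w[1]) else w[2]-w[1]
        print(nm,a,np.round(r[0]),ray(c,*r[0],z).round(1),"ang",np.degrees(np.arctan2(e[1],e[0])).round(2),np.linalg.norm(w[1]-w[0]).round(1),np.linalg.norm(w[2]-w[1]).round(1))
E
python3 look.py w1
```

```text
0.2 [ 236.8 -578.1  230.8] [-0.  -1.   0.3] 0.9989006399677361
[[ 0.925  0.379 -0.   ]
 [ 0.379 -0.925  0.001]
 [-0.    -0.001 -1.   ]]
blue 701.0 [477. 274.] [ 235.7 -803.8  109. ] ang -57.0 30.8 28.7
```

View pics/w1.png

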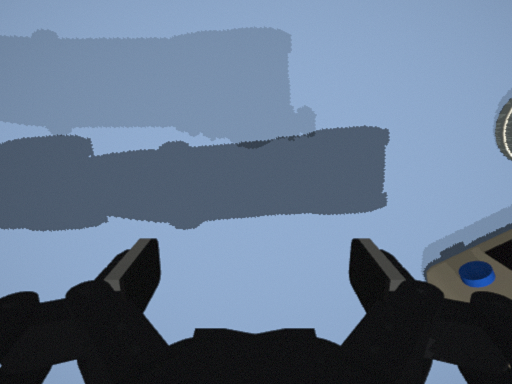

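The move was refused because every row needs all three keys, so the arm has not moved. The picture only shows bench, shadows and the fingers.

Request:
{"method": "move_arm", "body": {"increments": [{"xyz": [0, 0, 0], "spin": 0.095, "grip": 1}, {"xyz": [0, 0, 0], "spin": 0.095, "grip": 1}, {"xyz": [0, 0, 0], "spin": 0.095, "grip": 1}, {"xyz": [0, 0, 0], "spin": 0.095, "grip": 1}, {"xyz": [1.9, -3.65, 0], "spin": 0, "grip": 1}, {"xyz": [1.9, -3.65, 0], "spin": 0, "grip": 1}, {"xyz": [1.9, -3.65, 0], "spin": 0, "grip": 1}, {"xyz": [1.9, -3.65, 0], "spin": 0, "grip": 1}, {"xyz": [1.9, -3.65, 0], "spin": 0, "grip": 1}, {"xyz": [1.9, -3.65, 0], "spin": 0, "grip": 1}, {"xyz": [1.9, -3.65, 0], "spin": 0, "grip": 1}, {"xyz": [1.9, -3.65, 0], "spin": 0, "grip": 1}, {"xyz": [1.9, -3.65, 0], "spin": 0, "grip": 1}, {"xyz": [1.9, -3.65, 0], "spin": 0, "grip": 1}, {"xyz": [1.9, -3.65, 0], "spin": 0, "grip": 1}, {"xyz": [1.9, -3.65, 0], "spin": 0, "grip": 1}, {"xyz": [1.9, -3.65, 0], "spin": 0, "grip": 1}, {"xyz": [1.9, -3.65, 0], "spin": 0, "grip": 1}, {"xyz": [1.9, -3.65, 0], "spin": 0, "grip": 1}, {"xyz": [1.9, -3.65, 0], "spin": 0, "grip": 1}]}}

```text
time_s: 1.87
tcp_pos: [536.3, 10.2, 231.4]
tcp_rot: [3.141, 0.013, 0.0]
force: [1.3, -0.7, 0.2]
grip_width: 1.003
gripper_force: 0.0
```

Request:
{"method": "move_arm", "body": {"increments": [{"xyz": [0, 0, 0], "spin": 0, "grip": 1}, {"xyz": [0, 0, 0], "spin": 0, "grip": 1}, {"xyz": [0, 0, 0], "spin": 0, "grip": 1}]}}

```text
time_s: 2.12
tcp_pos: [535.4, 7.9, 230.9]
tcp_rot: [3.141, 0.014, -0.002]
force: [0.3, -0.5, -0.6]
grip_width: 1.001
gripper_force: 0.0
```

```bash
python3 look.py w2
```

```text
2.1667 [535.3   7.1 231. ] [ 0.3  0.1 -0. ] 1.0017437810732337
[[ 1.     0.008 -0.001]
 [ 0.008 -1.    -0.001]
 [-0.001  0.001 -1.   ]]
blue 936.5 [252. 172.] [545.8   9.  109. ] ang 0.07 62.0 11.6
```

View pics/w2.png

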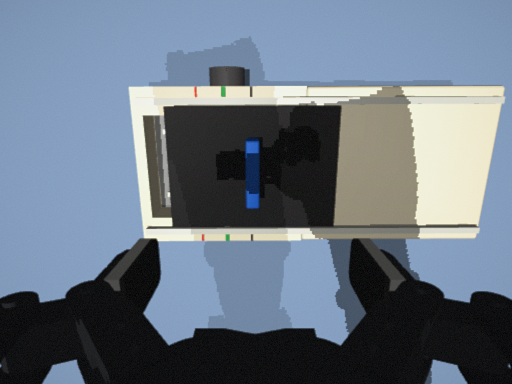

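The wrist view shows the ridge at (252,172), aligned with the pads. The green marks are at (223,91) and (227,237). Next I descend and pinch the ridge.

Request:
{"method": "move_arm", "body": {"increments": [{"xyz": [0.9, -0.2, 2.9], "spin": 0, "grip": 1}, {"xyz": [0, 0, 2.9], "spin": 0, "grip": 1}, {"xyz": [0, 0, 2.9], "spin": 0, "grip": 1}, {"xyz": [0, 0, 2.9], "spin": 0, "grip": 1}, {"xyz": [0, 0, 1.9], "spin": 0, "grip": 1}, {"xyz": [0, 0, 0.9], "spin": 0, "grip": 0.8}, {"xyz": [0, 0, 0], "spin": 0, "grip": 0.5}, {"xyz": [0, 0, 0], "spin": 0, "grip": 0.3}, {"xyz": [0, 0, 0], "spin": 0, "grip": 0}, {"xyz": [0, 0, 0], "spin": 0, "grip": 0}, {"xyz": [0, 0, 0], "spin": 0, "grip": 0}, {"xyz": [0, 0, 0], "spin": 0, "grip": 0}, {"xyz": [0, 0, 0], "spin": 0, "grip": 0}, {"xyz": [0, 0, 0], "spin": 0, "grip": 0}], "force": 40}}

```text
time_s: 3.33
tcp_pos: [545.6, 10.3, 88.6]
tcp_rot: [3.141, 0.014, 0.003]
force: [-0.8, -1.2, 6.4]
grip_width: 0.127
gripper_force: 40.4
```

```bash
python3 - <<'E'
import h,cv2,numpy as np
# marks from w2 (camera pose from that time re-derived not stored): print state only
s=h.robot.get_state(); print(s["time_s"],s["tcp_pos"],s["force"],s["grip_width"],s["gripper_force"])
E
```

```text
3.3333 [545.59992712  10.27625605  88.63942339] [-0.76333351 -1.1608165   6.4089644 ] 0.1271993089008051 40.426674485206604
```

Request:
{"method": "move_arm", "body": {"increments": [{"xyz": [0, 0.7, 0], "spin": 0, "grip": 0}, {"xyz": [0, 1.4, 0], "spin": 0, "grip": 0}, {"xyz": [0, 1.4, 0], "spin": 0, "grip": 0}, {"xyz": [0, 1.4, 0], "spin": 0, "grip": 0}, {"xyz": [0, 1.4, 0], "spin": 0, "grip": 0}, {"xyz": [0, 1.4, 0], "spin": 0, "grip": 0}, {"xyz": [0, 1.4, 0], "spin": 0, "grip": 0}, {"xyz": [0, 1.4, 0], "spin": 0, "grip": 0}, {"xyz": [0, 1, 0], "spin": 0, "grip": 0}, {"xyz": [0, 0.6, 0], "spin": 0, "grip": 0}, {"xyz": [0, 0.4, 0], "spin": 0, "grip": 0}, {"xyz": [0, 0.3, 0], "spin": 0, "grip": 0}, {"xyz": [0, 0, 0], "spin": 0, "grip": 0}]}}

```text
time_s: 4.42
tcp_pos: [547.3, -118.5, 88.6]
tcp_rot: [3.141, 0.013, 0.005]
force: [1.0, -1.7, 6.6]
grip_width: 0.13
gripper_force: 40.4
```

Request:
{"method": "move_arm", "body": {"increments": [{"xyz": [0, 0.3, 0], "spin": 0, "grip": 0}, {"xyz": [0, 0.3, 0], "spin": 0, "grip": 0}, {"xyz": [0, 0, 0], "spin": 0, "grip": 0}]}}

```text
time_s: 4.67
tcp_pos: [547.3, -119.2, 88.6]
tcp_rot: [-3.137, -0.019, -0.004]
force: [-0.5, 13.6, 9.5]
grip_width: 0.129
gripper_force: 41.0
```

Request:
{"method": "move_arm", "body": {"increments": [{"xyz": [0, 0.1, 0], "spin": 0, "grip": 0}, {"xyz": [0, 0, 0], "spin": 0, "grip": 0.3}, {"xyz": [0, -0.5, 0], "spin": 0, "grip": 0.6}, {"xyz": [0, 0, 0], "spin": 0, "grip": 0.7}, {"xyz": [0, 0, 0], "spin": 0, "grip": 0.7}, {"xyz": [0, 0, -1], "spin": 0, "grip": 0.7}, {"xyz": [0, 0, -2], "spin": 0, "grip": 0.7}, {"xyz": [0, 0, -3], "spin": 0, "grip": 1}, {"xyz": [0, 0, -4], "spin": 0, "grip": 1}, {"xyz": [0, -3, -2.5], "spin": 0, "grip": 1}, {"xyz": [0, -3.5, -1.5], "spin": 0, "grip": 1}, {"xyz": [-0.5, -3, 0], "spin": 0, "grip": 1}, {"xyz": [-0.5, -2.5, 0], "spin": 0, "grip": 1}, {"xyz": [0, 0, 0], "spin": 0, "grip": 1}, {"xyz": [0, 0, 0], "spin": 0, "grip": 1}, {"xyz": [0, 0, 0], "spin": 0, "grip": 1}]}}

```text
time_s: 6.0
tcp_pos: [534.9, -0.7, 227.7]
tcp_rot: [3.141, 0.013, 0.0]
force: [0.8, 0.2, 0.1]
grip_width: 1.003
gripper_force: 0.0
```

```bash
sed -i 's/^cv2.imwrite.*/&\nimport pickle;pickle.dump((f,c),open(f"pics\/{sys.argv[1]}.pkl","wb"))/; s/hi,30/hi,8/' look.py; python3 look.py w3
```

```text
6.05 [535.   -1.2 227.5] [ 0.  -0.3  0.2] 1.0018874061654357
[[ 1.     0.007  0.   ]
 [ 0.007 -1.    -0.001]
 [ 0.     0.001 -1.   ]]
blue 1654.5 [388. 172.] [ 547.  -115.1  109. ] ang 0.34 61.2 21.4
green 17.0 [218. 238.] [471.3  33.9  75. ] ang 178.84 3.0 6.5
green 27.0 [212.  90.] [613.5  36.2  75. ] ang 178.55 2.7 7.7
redA 306.5 [242. 166.] [545.    9.7  71. ] ang -179.85 10.4 32.2
```

View pics/w3.png

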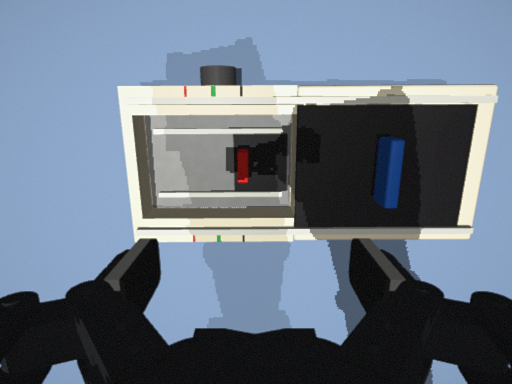

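The cover is fully open, against its stop. The tab top is at (242,166), which gives (545, 9.7). The green marks at (218,238) and (212,90) put half travel at y ≈ 34.9 on the tab's line. I'll descend with the fingers part open.

Request:
{"method": "move_arm", "body": {"increments": [{"xyz": [1, -1.1, 0], "spin": -0.008, "grip": 0.42}, {"xyz": [0, 0, 2], "spin": 0, "grip": 0.42}, {"xyz": [0, 0, 3], "spin": 0, "grip": 0.42}, {"xyz": [0, 0, 3], "spin": 0, "grip": 0.42}, {"xyz": [0, 0, 3], "spin": 0, "grip": 0.42}, {"xyz": [0, 0, 1.5], "spin": 0, "grip": 0.42}, {"xyz": [0, 0, 0.5], "spin": 0, "grip": 0.42}, {"xyz": [0, 0, 0], "spin": 0, "grip": 0.42}, {"xyz": [0, 0, 0], "spin": 0, "grip": 0.42}, {"xyz": [0, 0, 0], "spin": 0, "grip": 0.42}]}}

```text
time_s: 6.88
tcp_pos: [546.0, 11.3, 98.6]
tcp_rot: [-3.141, -0.026, -0.004]
force: [0.7, -0.3, -0.1]
grip_width: 0.42
gripper_force: 0.0
```

Request:
{"method": "move_arm", "body": {"increments": [{"xyz": [-0.1, 0.15, 1], "spin": 0, "grip": 0.42}, {"xyz": [0, 0, 1.2], "spin": 0, "grip": 0.42}, {"xyz": [0, 0, 1.2], "spin": 0, "grip": 0.42}, {"xyz": [0, 0, 0.8], "spin": 0, "grip": 0.42}, {"xyz": [0, 0, 0.25], "spin": 0, "grip": 0.42}, {"xyz": [0, 0, 0], "spin": 0, "grip": 0.42}, {"xyz": [0, 0, 0], "spin": 0, "grip": 0.3}, {"xyz": [0, 0, 0], "spin": 0, "grip": 0.2}, {"xyz": [0, 0, 0], "spin": 0, "grip": 0.1}, {"xyz": [0, 0, 0], "spin": 0, "grip": 0}, {"xyz": [0, 0, 0], "spin": 0, "grip": 0}, {"xyz": [0, 0, 0], "spin": 0, "grip": 0}, {"xyz": [0, 0, 0], "spin": 0, "grip": 0}], "force": 50}}

```text
time_s: 7.97
tcp_pos: [544.3, 10.8, 53.6]
tcp_rot: [-3.141, -0.027, -0.002]
force: [-0.9, 3.5, 5.7]
grip_width: 0.102
gripper_force: 49.7
```

```bash
python3 look.py w4
```

```text
8.0167 [544.3  10.8  53.6] [-1.6  4.2  6.7] 0.10505367273285336
[[ 1.     0.017  0.001]
 [ 0.017 -1.     0.001]
 [ 0.001 -0.001 -1.   ]]
green 246.5 [186.  96.] [613.2  36.3  75. ] ang 178.06 4.0 8.9
redA 1498.5 [254. 254.] [547.8  10.3  71. ] ang -178.52 9.3 37.7
redA 109.0 [118.  95.] [612.9  63.2  71. ] ang -179.3 2.0 9.3
```

View pics/w4.png

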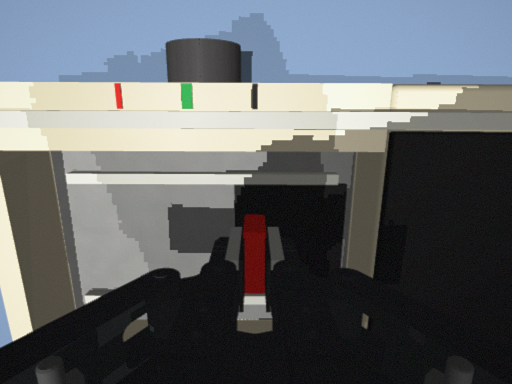

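The tab is held between the pads at (254,254), and it lines up with the black shut mark at (254,97). I'll move it slowly about 24 mm towards +y, then look again.

Request:
{"method": "move_arm", "body": {"increments": [{"xyz": [0, -0.2, 0], "spin": 0, "grip": 0}, {"xyz": [0, -0.3, 0], "spin": 0, "grip": 0}, {"xyz": [0, -0.3, 0], "spin": 0, "grip": 0}, {"xyz": [0, -0.3, 0], "spin": 0, "grip": 0}, {"xyz": [0, -0.3, 0], "spin": 0, "grip": 0}, {"xyz": [0, -0.3, 0], "spin": 0, "grip": 0}, {"xyz": [0, -0.3, 0], "spin": 0, "grip": 0}, {"xyz": [0, -0.2, 0], "spin": 0, "grip": 0}, {"xyz": [0, -0.1, 0], "spin": 0, "grip": 0}, {"xyz": [0, -0.1, 0], "spin": 0, "grip": 0}, {"xyz": [0, 0, 0], "spin": 0, "grip": 0}, {"xyz": [0, 0, 0], "spin": 0, "grip": 0}, {"xyz": [0, 0, 0], "spin": 0, "grip": 0}, {"xyz": [0, 0, 0], "spin": 0, "grip": 0}], "force": 70}}

```text
time_s: 9.18
tcp_pos: [544.0, 30.5, 53.6]
tcp_rot: [3.138, 0.022, 0.002]
force: [-0.6, -8.5, 10.0]
grip_width: 0.093
gripper_force: 72.9
```

```bash
python3 look.py w5
```

```text
9.2333 [544.   30.5  53.6] [-1.3 -9.1  9.3] 0.09800116593154527
[[ 1.     0.014  0.001]
 [ 0.014 -1.    -0.003]
 [ 0.001  0.003 -1.   ]]
green 238.5 [240.  96.] [613.1  36.2  75. ] ang -179.64 3.7 8.5
redA 1401.0 [255. 253.] [547.8  29.7  71. ] ang -178.66 9.3 37.2
redA 99.0 [172.  96.] [612.9  62.4  71. ] ang 177.04 1.9 8.8
```

View pics/w5.png

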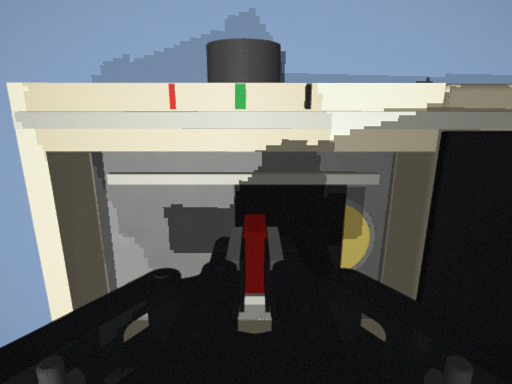

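The tab is at (255,253) and still about 5 mm short of the green mark at (240,96). I'll add the rest gently.

Request:
{"method": "move_arm", "body": {"increments": [{"xyz": [0, -0.15, 0], "spin": 0, "grip": 0}, {"xyz": [0, -0.15, 0], "spin": 0, "grip": 0}, {"xyz": [0, -0.15, 0], "spin": 0, "grip": 0}, {"xyz": [0, -0.1, 0], "spin": 0, "grip": 0}, {"xyz": [0, 0, 0], "spin": 0, "grip": 0}, {"xyz": [0, 0, 0], "spin": 0, "grip": 0}, {"xyz": [0, 0, 0], "spin": 0, "grip": 0}, {"xyz": [0, 0, 0], "spin": 0, "grip": 0}]}}

```text
time_s: 9.9
tcp_pos: [544.0, 35.6, 53.6]
tcp_rot: [3.138, 0.022, 0.002]
force: [-1.3, -10.4, 8.9]
grip_width: 0.093
gripper_force: 72.9
```

```bash
python3 look.py w6
```

```text
9.95 [544.   35.6  53.6] [-1.2 -9.2 10.1] 0.09760394530513972
[[ 1.     0.014  0.001]
 [ 0.014 -1.    -0.004]
 [ 0.001  0.004 -1.   ]]
green 236.5 [254.  96.] [613.1  36.1  75. ] ang -179.0 3.7 8.5
redA 1417.5 [255. 253.] [547.7  34.7  71. ] ang -178.68 9.3 37.2
redA 99.0 [186.  96.] [612.9  62.2  71. ] ang 177.67 1.9 8.8
```

Request:
{"method": "move_arm", "body": {"increments": [{"xyz": [0, -0.03, 0], "spin": 0, "grip": 0}, {"xyz": [0, 0, 0], "spin": 0, "grip": 0}, {"xyz": [0, 0, 0], "spin": 0, "grip": 0}, {"xyz": [0, 0, 0], "spin": 0, "grip": 0}, {"xyz": [0, 0, 0], "spin": 0, "grip": 0}, {"xyz": [0, 0, 0], "spin": 0, "grip": 0}, {"xyz": [0, 0, 0], "spin": 0, "grip": 0}, {"xyz": [0, 0, 0], "spin": 0, "grip": 0}]}}

```text
time_s: 10.62
tcp_pos: [544.0, 35.9, 53.6]
tcp_rot: [3.138, 0.022, 0.002]
force: [-1.0, -10.0, 9.8]
grip_width: 0.098
gripper_force: 72.9
```

```bash
python3 look.py w7; python3 - <<'E'
from h import *
f,c=cam("top"); cv2.imwrite("pics/top1.png",cv2.resize(f,None,fx=1.5,fy=1.5))
E
```

```text
10.6667 [543.9  35.9  53.6] [ -1.1 -10.1   9.3] 0.09593048547966522
[[ 1.     0.014  0.001]
 [ 0.014 -1.    -0.004]
 [ 0.001  0.004 -1.   ]]
green 221.0 [254.  96.] [613.1  36.3  75. ] ang -179.01 3.7 8.5
redA 1423.0 [255. 253.] [547.7  35.   71. ] ang -178.68 9.3 37.2
redA 99.0 [186.  96.] [612.9  62.2  71. ] ang -178.98 1.9 8.9
```

View pics/top1.png

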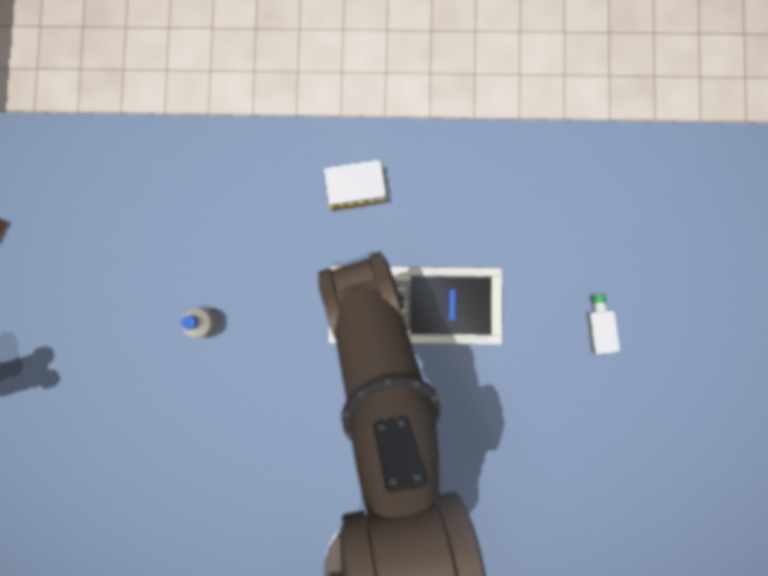

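View pics/w7.png

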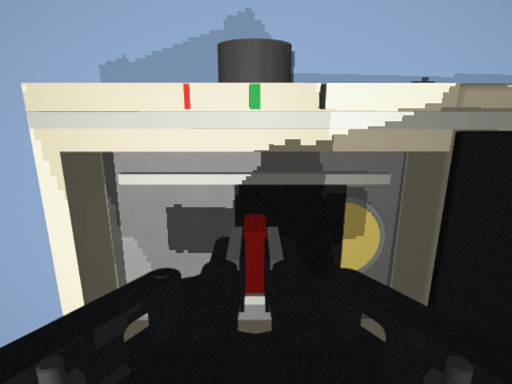

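The tab at (255,253) is level with the green mark at (254,96). The cover is still fully open and the flask, bottle and tip box have not moved, so I'm handing in.

```bash
python3 -c "
from station import robot
print(robot.hand_in())"
```

```text
the job is handed in; nothing more can be done
None
```

I handed the job in at about 10.7 s, with the cover fully open against its stop, the gripper holding the shutter tab within about 0.5 mm of half travel by the camera, and the flask, bottle and tip box where they stood; no verdict came back.

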